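# Raise the procedure-sheet stand to its third rung and bed the prop

### The job

The procedure-sheet stand on the ward counter lies too flat to read: take it by its top bar and raise the board until the prop behind it has dropped in front of the third of the four rungs, counted from the back. Lower it gently until the prop takes the weight, lean on the bar with about a kilo's push so that its foot beds fully home against that rung, then let go. The prop is light, so do not drop the board on it or force it, do not shove the stand along the counter, and leave the glove box, the basket with its cups and the bottle alone.

Things in the scene. Friction and masses are not known exactly. Their poses are not given: they have to be found in the camera images.
- stand: Base of the sheet stand: a loose white steel tray on rubber feet, 310 mm long (its x) and 248 wide (y), 1.6 kg; some 13 N of push slides it. Origin on the counter, 5 mm reader's side of the tray's middle; x runs from the reader's end (by the robot) to the back, z up. The tray floor is at z = 10 mm. The board's hinge line runs along y at x = -140 mm, z = 28 mm.
- rung3 (a point): Foot of the third rung's upright face, on the tray floor, at stand x = 60 mm. The four smooth steel rungs cross the floor, 180 mm wide and 12 mm high: an upright face towards the reader, a ramp 21 mm long behind it. The faces are at stand x = 128 (first, nearest the back), 94, 60 (third) and 26 mm. A foot seated on the third has its axis at x = 55, z = 15 mm in the stand's frame.
- board (a joint): Slope of the board above horizontal, rad; grows as it is raised. Seated slopes are about 0.45, 0.64, 0.80, 0.92 on rungs 1 to 4, 0.025 more or less as the prop's length differs; it starts on rung 1. Rising, the foot drops off rung 3 at 0.83 to 0.87 and off rung 4 beyond 0.96, whence it cannot come back. Sheet-metal plate with a laminated sheet in a tube frame, 0.4 to 0.75 kg, damped hinge.
- top_bar (a point): Middle of the board's top bar: bare round steel tube, 12 mm thick, straight for 170 mm along the stand's y, axis 285 mm from the hinge line. The plate ends 79 mm below it. Pinched from above by fingers closing along the stand's x, it turns between the pads as the board tilts. Holding the board up takes about 2 to 5 N. Closing on it off-centre shoves it and loads the prop.
- prop_pivot (a point): Where the prop hangs on the back of the board, 150 mm from the hinge line. The prop is a U of light steel rod, 150 mm (3 more or less, its sockets are adjustable) from pivot to foot axis, and swings freely by its own weight. Raising the board drags its foot towards the reader, up the next ramp and over that rung; lowering it pushes the foot back against the rung behind it.
- prop_foot: The prop's foot: a black nylon-sleeved crossbar 10 mm thick, 160 mm long along the stand's y; origin mid-length on its axis. Lowered before it drops off a rung's edge, it hangs there or falls back. It may stick a few mm short of its rung until pressed. The board loads it with 3 to 7 N; 1 N straight down on the bar adds 1.35 (square to the board 1.9). Over 35 N (17 mm drop, 21 N down) is too much.
- glove_box: Bystander: a cardboard glove box 120 x 240 x 70 mm, origin under its middle. Leave alone.
- basket: Bystander: a blue slatted plastic basket 160 x 250 x 60 mm, origin under its middle, with two paper cups in it. Leave alone.
- cup0: Bystander: a white paper cup, 74 mm across and 85 mm tall, standing in the basket; origin under its middle. Leave alone.
- cup1: Bystander: the other paper cup in the basket, of the same size. Leave alone.
- sanitiser: Bystander: a white bottle with a blue cap, 60 mm across and 160 mm tall, origin under its middle. Leave alone.

How it is judged:
By the outcome, as a careful person would: the job done as asked, in the order asked, and still so for the second after the job is handed in, with the robot touching nothing.
It also fails if it takes over 54 s, if anything falls off the work surface, if the arm or the gripper's body presses on something with over 40 N, if the wrist force passes 120 N, or if a joint passes its speed limit or range.

### The arm

A 6-joint arm with a two-finger parallel gripper is mounted at the origin on the work surface. World frame = base frame: x ahead of the robot, y to its left, z up, the work surface at z = 0. Lengths are in mm, angles in degrees, forces in N, time in s.
With the tool pointing down it reaches from about 300 to 750 mm from the base axis. Payload 8.5 kg.
Tool frame: the origin (TCP) lies where the fingers leave the gripper's body, on its centre line; the fingertips stand 73 mm ahead of it and the grasp point (between the pads) lies 54 mm ahead of it (ctrl.hold_point_z is the distance from the TCP to the grasp point, in mm); z points along the fingers, y is the direction in which the jaws open and shut (so a half turn about z gives the same grasp; the last joint's range is limited). The gripper opens to 85 mm and grips with 20 to 120 N. Pads are 22 mm wide; open, the fingers measure 114 mm over their backs; the gripper's body (76 mm by 85 mm) begins 54 mm behind the grasp point. The pads swing forward as they close: fully open they stand 13 mm farther back than shut.
Start: joints at [62.034, 21.807, 74.336, -0, 83.858, -12.336], TCP at [148.178, 529.645, 303.922] pointing down, gripper open.
Joint ranges: [-178.18, 178.18], [-50.72, 133.34], [12.68, 142.11], [-81.47, 261.47], [9.98, 163.14], [-165.26, 165.26]. Speed limits (degrees/s): [136.94, 136.94, 180, 180, 180, 180].

### API

Orientations are given as a 3x3 rotation matrix whose columns are the frame's x, y, z axes.
In Python, from station import monitor, imaging, workorder, ctrl gives the robot as it stands.
- The arm moves only by the shell command python3 -m crank 'ROWS' [FORCE]. ROWS is JSON, a list of rows, each a list of 3 entries, a list of its own where there are three numbers: the shift along the tool's x, y, z in cm, then the turn about the tool's z in degrees, then the closure, from 0 (fully open) to 1 (shut). A call has 1 to 8 rows; each row shifts and turns the commanded pose from where the row before left it, along the tool's axes as they then stand; what a row does not reach is not made up. A row lasts 1/10 s, in which the tool goes at most 50 mm and 8.59 degrees, less where a joint would pass 70% of its speed; a pose out of reach is approached as far as the arm can. A call with a gripper value outside its range is refused whole. The fingers move at their own pace and stop on an object; FORCE is the grip in N (left out, the last holds). Time passes only in rows, so rows that do not move let the fingers close. It gives the time, the measured TCP pose, the force and the opening at its end, in the units of the state.
- monitor.observe(): the state, without advancing time (a new reading comes with each control period).
- imaging.grab_frame(name): name is "scene" or "side" or "wrist"; returns a dict with "image" (480x640x3 uint8, red, green, blue), "K" (3x3 intrinsics, pixels), "R" (3x3) and "t" (3): a world point X has camera coordinates R X + t. Camera axes: x right, y down, z forward; pixel columns grow to the right and rows downward; lengths in mm; the calibration is good to about 2 mm. A picture is of the moment at which its call begins. There is no depth.
- workorder.close_job(): hands the job in, once; it reports no verdict.
Trained networks look in a picture, given as the dict that the camera call returned (one of the last four; its "shot" number tells which), for a name from the list of things; names that differ only in an ending like _2 or _b are one class to them, and where a whole thing is asked for, a point or a joint stands for the part that bears it (a point fixed in the world has none). Each returns a list of dicts, best first, with "conf" (0 to 1); they miss things now and then, are a little off and sometimes report something else, mostly with a low value. They report only what shows in the picture. A call takes as long as a camera call.
- imaging.masks_of(picture, query): "mask" (480x640 bool, what is visible of it) and "rect" ([left, top, right, bottom] in pixels, round what is visible of it).
The state is a dict: "time_s": time; "joint_pos": joint angles; "qvel": joint speeds; "tau": joint torques, N m; "tool_pos": TCP position; "orientation": TCP orientation; "wrist_force": force on the tool from outside, world axes, zero at the start; "torque": the same for the moment, N m; "width": finger opening in mm.
Only numpy, scipy, OpenCV 4.12 (cv2) and the standard library are available. Lean on these libraries where they do the work, as an engineer would, in place of code of your own. Each camera call takes 0.05 s, during which the arm holds its last target. There are 200 camera calls.

## Working session

There is one attempt and no reset: what is moved stays moved. The work goes in short steps, Python scripts to look and compute and a shell command to move; the robot and the scene stay as the last step left them, time stands still between calls to the robot, and variables do not carry over. Pictures are saved under pics/ and viewed, about 8 in all and at most 12, crops included, and the job is handed in when it is done.

```bash
mkdir -p pics; ls; python3 - <<'E'
from station import monitor, imaging, workorder, ctrl
import cv2,numpy as np
s=monitor.observe(); print(s); print(ctrl.hold_point_z)
fs={}
for n in("scene","side"):
    f=imaging.grab_frame(n); fs[n]=f
    im=f["image"][:,:,::-1].copy()
    cv2.imwrite(f"pics/{n}0.png",im)
    print(n,f["K"].tolist(),f["R"].tolist(),f["t"].tolist(),f["shot"])
    for q in("stand","top_bar","prop_foot","board","rung3"):
        try:
            for d in imaging.masks_of(f,q)[:2]: print(q,d["conf"],d["rect"],d["mask"].sum())
        except Exception as e: print(q,e)
E
```

```text
pics
{'time_s': 0.0, 'joint_pos': array([ 6.20330562e+01,  2.18415824e+01,  7.43830642e+01,  9.75562696e-05,
        8.38584589e+01, -1.23379429e+01]), 'qvel': array([-0.06958235,  0.0042579 ,  0.00293701, -0.03819984,  0.02645284,
       -0.03836736]), 'tau': array([ 8.14178948e-04, -4.48459196e+01, -2.31282091e+01, -1.43167285e-04,
        4.72113359e-03, -2.72252407e-06]), 'tool_pos': array([148.1101057 , 529.49669264, 303.3160972 ]), 'orientation': array([[-9.63026171e-01,  2.69406996e-01, -6.81708417e-04],
       [ 2.69407679e-01,  9.63025370e-01, -1.28028357e-03],
       [ 3.11585149e-04, -1.41660407e-03, -9.99998948e-01]]), 'wrist_force': array([ 0.1361743, -0.5698983, -0.4379814]), 'torque': array([-0.07236286,  0.05300232,  0.02173196]), 'width': 85.33261956907363}
53.900000000000006
scene [[572.8859854025694, 0.0, 321.7730680454915], [0.0, 572.8859854025694, 243.34463354357513], [0.0, 0.0, 1.0]] [[-0.3080171399209443, 0.9512986015388989, 0.012506487318863418], [0.5067795446218823, 0.17518512310247908, -0.8440880675595449], [-0.8051707487656012, -0.25365556046281473, -0.5360
[... 255 characters left out ...]
.5] 2155
board 0.64 [285.6, 249.9, 394.4, 326.5] 2208
rung3 0.75 [270.3, 253.0, 399.7, 345.0] 7029
side [[537.4500333261715, 0.0, 308.1750909226641], [0.0, 537.4500333261715, 244.04994045616377], [0.0, 0.0, 1.0]] [[-0.9173922796738867, -0.39775769013378715, 0.013424795498748709], [-0.308905048913358, 0.6903823546511222, -0.6541787791897624], [0.2509363982179248, -0.604285548665369, -0.7562208009064606]] [431.84965111889596, 249.80947463080054, 1654.962288521854] 2
stand 0.81 [215.4, 223.8, 336.7, 342.8] 7126
top_bar 0.66 [225.0, 222.1, 336.2, 337.7] 5213
top_bar 0.45 [159.1, 344.1, 249.0, 444.2] 4741
prop_foot 0.54 [230.4, 254.3, 271.1, 282.2] 100
board 0.86 [226.3, 224.5, 333.1, 333.9] 5148
```

```bash
python3 - <<'E'
import cv2,numpy as np
a=cv2.imread("pics/scene0.png");b=cv2.imread("pics/side0.png")
ca=cv2.resize(a[210:370,220:430],None,fx=3.6,fy=3.6,interpolation=cv2.INTER_CUBIC)
cb=cv2.resize(b[200:360,190:370],None,fx=3.7,fy=3.7,interpolation=cv2.INTER_CUBIC)
cv2.imwrite("pics/ca.png",ca);cv2.imwrite("pics/cb.png",cb)
E
```

```text
(no output)
```

View pics/ca.png

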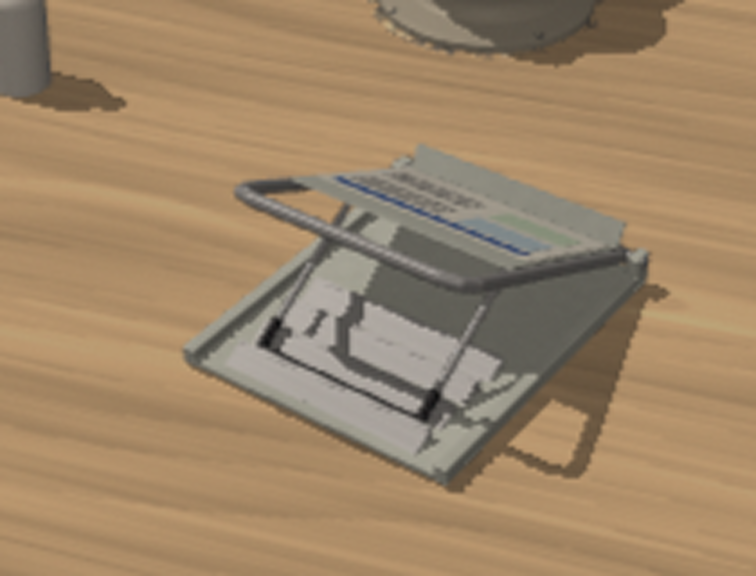

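View pics/cb.png

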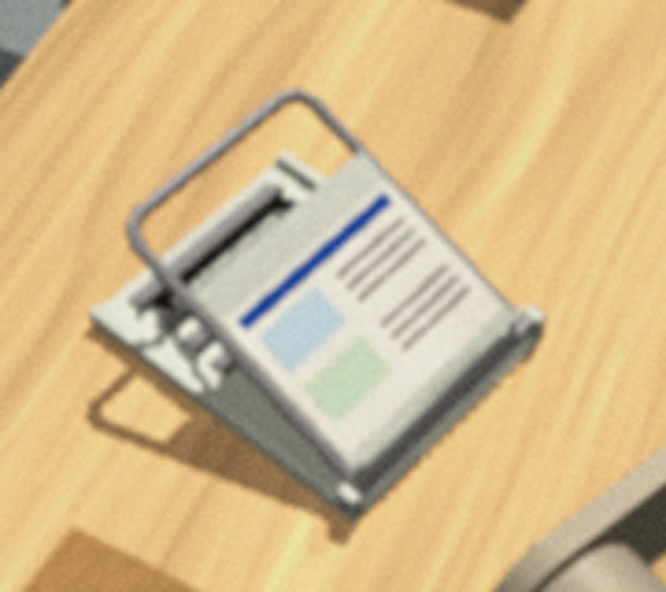

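View pics/side0.png

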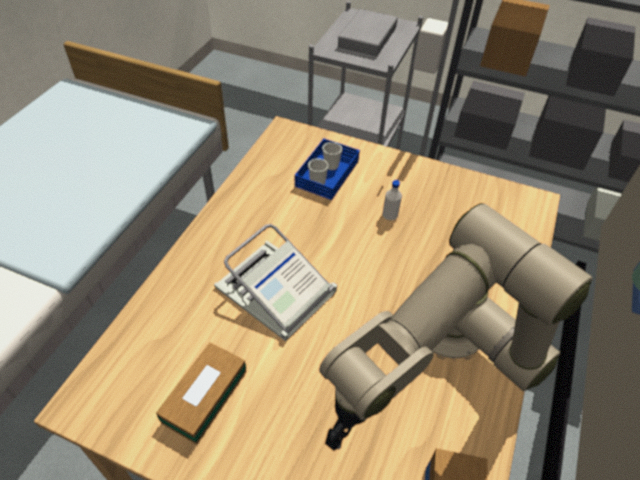

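The crops show the bar's ends in scene at about (286,263) and (349,289). The tray corners are clear in both views, and the foot sits at (295,303)–(339,322). The glove box, basket and bottle are well clear. Next I fit the stand pose and slope.

```bash
cat > h.py <<'E'
import numpy as np
from scipy.optimize import least_squares
from station import monitor, imaging
def proj(f,X): 
    c=np.asarray(f["R"])@X+np.asarray(f["t"]); p=np.asarray(f["K"])@c; return p[:2]/p[2]
def S(p,q): # stand->world
    c,s=np.cos(p[2]),np.sin(p[2]); return np.array([p[0]+c*q[0]-s*q[1],p[1]+s*q[0]+c*q[1],q[2]])
def bar(a,y,r=285): return [-140+r*np.cos(a),y,28+r*np.sin(a)]
E
python3 - <<'E'
from h import *
f=imaging.grab_frame("scene"); g=imaging.grab_frame("side")
def A(u,v): return np.array([220+u/3.6,210+v/3.6])
def B(u,v): return np.array([190+u/3.7,200+v/3.7])
obs=[(f,A(187,357),[160,-124,8]),(f,A(447,484),[160,124,8]),
 (g,B(93,315),[160,124,12]),(g,B(352,515),[-150,124,8]),(g,B(540,325),[-150,-124,25]),
 (f,A(268,340),[123,-76,15]),(f,A(428,407),[123,76,15]),
 (f,A(240,190),"b-"),(f,A(470,285),"b+"),(g,B(290,95),"b-"),(g,B(133,222),"b+")]
def res(p):
    o=[]
    for c,uv,q in obs:
        if isinstance(q,str): q=bar(p[3],(p[4] if q=="b+" else -p[4]))
        o.append(proj(c,S(p,q))-uv)
    return np.ravel(o)
best=min((least_squares(res,[450,100,y,.45,95],loss="soft_l1") for y in(-.6,0,.6,1.2,2.2,3.1)),key=lambda r:r.cost)
p=best.x; print(p[:3],np.degrees(p[2]),p[3:],best.cost); print(best.fun.reshape(-1,2).round(1))
for n,a in(("grasp",p[3]),("0.45",.45)): print(n,S(p,bar(a,0)))
np.save("p.npy",p)
E
```

```text
[537.99222523  98.78668799  -6.58250806] -377.1499304194456 [ 0.44614647 98.14779358] 14.611491480637367
[[-0.1 -0.6]
 [ 0.8 -0.9]
 [-1.3  0.9]
 [ 0.3  3. ]
 [ 1.7  0.1]
 [-1.3  1.8]
 [-1.2  3.9]
 [ 0.7  0.4]
 [-3.  -0.5]
 [ 0.9 -0.8]
 [-1.5  0.8]]
grasp [649.88861634  64.25609367 150.9753387 ]
0.45 [649.43397547  64.39639327 151.96517722]
```

```bash
python3 -m crank '[[[-3.8,-1.95,0],0,0],[[-3.8,-1.95,0],0,0],[[-3.8,-1.95,0],0,0],[[-3.8,-1.95,0],0,0],[[-3.8,-1.95,0],0,0],[[-3.8,-1.95,0],0,0],[[-3.8,-1.95,0],0,0],[[-3.8,-1.95,0],0,0]]' 20 && python3 -m crank '[[[-3.8,-1.95,0],0,0],[[-3.8,-1.95,0],0,0],[[-3.8,-1.95,0],0,0],[[-3.8,-1.95,0],0,0],[[-3.8,-1.95,0],0,0],[[-3.8,-1.95,0],0,0],[[-3.8,-1.95,0],0,0],[[-3.8,-1.95,0],0,0]]' && python3 -m crank '[[[0,0,0],8.3,0],[[0,0,0],8.3,0],[[0,0,0],8.3,0],[[0,0,0],8.3,0],[[0,0,0],8.3,0],[[0,0,0],8.3,0],[[0,0,0],8.3,0],[[0,0,0],8.3,0]]' && python3 -m crank '[[[0,0,0],8.3,0],[[0,0,0],8.3,0],[[0,0,0],8.5,0],[[0,0,0],0,0],[[0,0,0],0,0]]'; python3 - <<'E'
from h import *
import cv2
s=monitor.observe(); print(s["tool_pos"],s["orientation"].round(3).tolist(),s["wrist_force"],s["joint_pos"].round(1))
f=imaging.grab_frame("wrist"); im=f["image"][:,:,::-1].copy(); p=np.load("p.npy")
for d in imaging.masks_of(f,"top_bar")[:3]: print(d["conf"],d["rect"])
for y in(-85,0,85): u=proj(f,S(p,bar(p[3],y))); print(u); cv2.drawMarker(im,tuple(int(v) for v in u),(0,0,255),0,12,1)
cv2.imwrite("pics/w1.png",im)
E
```

```text
time_s: 1.5
tool_pos: [400.0, 296.1, 304.1]
orientation: [[-0.963, 0.269, 0.0], [0.269, 0.963, 0.0], [-0.0, 0.0, -1.0]]
wrist_force: [0.4, 0.5, 0.4]
width: 85.6
time_s: 2.3
tool_pos: [650.7, 64.0, 303.9]
orientation: [[-0.963, 0.27, 0.0], [0.27, 0.963, 0.0], [0.0, 0.0, -1.0]]
wrist_force: [0.3, 0.3, -0.4]
width: 85.1
time_s: 3.1
tool_pos: [649.6, 65.4, 303.9]
orientation: [[-0.133, 0.991, -0.0], [0.991, 0.133, 0.0], [0.0, -0.0, -1.0]]
wrist_force: [0.2, 0.2, 0.7]
width: 85.6
time_s: 3.6
tool_pos: [649.6, 65.4, 303.9]
orientation: [[0.291, 0.957, -0.0], [0.957, -0.291, -0.0], [-0.0, -0.0, -1.0]]
wrist_force: [0.2, -0.1, -0.4]
width: 85.0
[649.64801322  65.38992112 303.88768414] [[0.291, 0.957, -0.0], [0.957, -0.291, -0.0], [-0.0, -0.0, -1.0]] [ 0.17007167 -0.1214558  -0.36089906] [-4.6 32.5 56.  -0.  91.5 12.3]
[320.43368755 354.20096815]
[321.17543546 247.98973983]
[322.07569349 119.08137275]
```

View pics/w1.png

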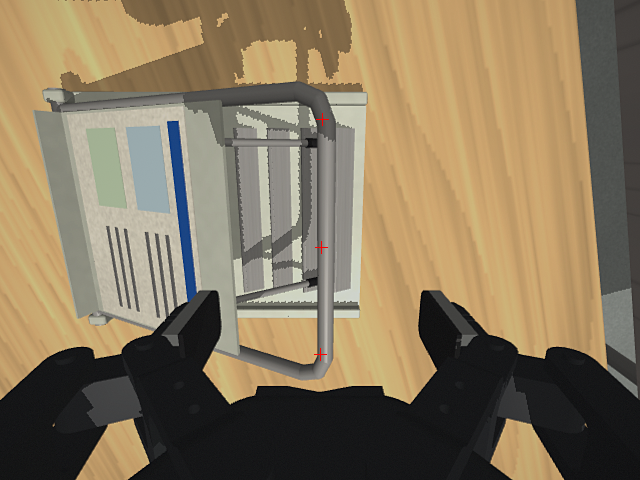

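The wrist view shows the bar's centre line at column ~326–328, while the prediction (red) is at ~321. The pose is about 3–4 mm short in stand x, so I refit with the wrist view.

```bash
python3 - <<'E'
import cv2
im=cv2.imread("pics/w1.png")[75:325,215:385]; cv2.imwrite("pics/w1c.png",cv2.resize(im,None,fx=2.4*1,fy=2.4,interpolation=cv2.INTER_CUBIC)[:600])
E
```

```text
(no output)
```

View pics/w1c.png

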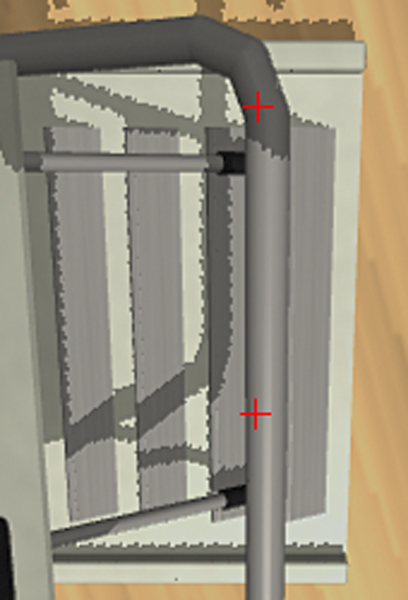

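```bash
python3 - <<'E'
from h import *
w=imaging.grab_frame("wrist"); f=imaging.grab_frame("scene"); g=imaging.grab_frame("side")
def A(u,v): return np.array([220+u/3.6,210+v/3.6])
def B(u,v): return np.array([190+u/3.7,200+v/3.7])
def C(u,v): return np.array([215+u/2.4,75+v/2.4])
obs=[(w,C(45,127),[26,90,22]),(w,C(70,520),[26,-90,22]),(w,C(125,127),[60,90,22]),(w,C(140,510),[60,-90,22]),
(w,C(207,127),[94,90,22]),(w,C(212,522),[94,-90,22]),(w,C(335,128),[149,90,10]),(w,C(325,512),[149,-90,10])]
cols=[(60,C(268,200)[0]),(0,C(266.5,400)[0]),(-40,C(265,550)[0])]
bb=[(f,A(240,190),-1),(f,A(470,285),1),(g,B(290,95),-1),(g,B(133,222),1)]
def res(p):
    o=[proj(c,S(p,q))-uv for c,uv,q in obs]
    r=[(proj(w,S(p,bar(p[3],y)))[0]-u) for y,u in cols]
    t=[(proj(c,S(p,bar(p[3],k*98)))-uv)*1.0 for c,uv,k in bb]
    return np.r_[np.ravel(o),r,np.ravel(t)]
r=least_squares(res,np.load("p.npy")[:4],loss="soft_l1"); p=r.x; n=len(obs)*2
p[2]=(p[2]+np.pi)%(2*np.pi)-np.pi
print(p[:3],np.degrees(p[2]),p[3],r.cost); print(r.fun[:n].reshape(-1,2).round(1).tolist(),r.fun[n:].round(1))
np.save("p.npy",p)
s=monitor.observe(); b=S(p,bar(p[3],0)); d=s["orientation"].T@(b-s["tool_pos"]); print("bar",b,"in tool",d)
x=S(p,[1,0,0])-S(p,[0,0,0]); print("turn err deg",np.degrees(np.arctan2(*(s["orientation"].T@x)[:2])))
E
```

```text
[ 5.40369764e+02  9.51767534e+01 -2.96338113e-01] -16.978923204783758 0.4462449735147652 11.61643226351891
[[-0.3, -0.7], [-0.2, 0.9], [0.2, -0.7], [0.2, 5.1], [-0.1, -0.6], [-0.1, 0.1], [0.1, -0.3], [-0.2, 0.1]] [-0.2 -0.1  0.1 -0.8  0.7 -4.5 -0.3  0.6 -1.7 -1.6 -0.2]
bar [652.35713214  60.98382032 151.00066274] in tool [ -3.41785156   3.90435227 152.88531217]
turn err deg 0.071104181795717
```

```bash
python3 -m crank '[[[-0.34,0.39,0],0.07,0.3],[[0,0,2.5],0,0.4],[[0,0,2.5],0,0.5],[[0,0,2.5],0,0.6],[[0,0,1.4],0,0.7],[[0,0,1.0],0,0.7],[[0,0,0],0,0.7],[[0,0,0],0,0.7]]' 20; python3 - <<'E'
from h import *
import cv2
s=monitor.observe(); p=np.load("p.npy")
f=imaging.grab_frame("wrist"); im=f["image"][:,:,::-1].copy()
b=S(p,bar(p[3],0)); print((s["orientation"].T@(b-s["tool_pos"])).round(1), s["width"])
u=proj(f,b); print(u); cv2.drawMarker(im,tuple(int(v) for v in u),(0,0,255),0,12,1)
print(proj(f,s["tool_pos"]+s["orientation"][:,2]*53.9))
cv2.imwrite("pics/w2.png",im)
E
```

```text
time_s: 4.65
tool_pos: [652.7, 60.8, 205.6]
orientation: [[0.296, 0.955, 0.001], [0.955, -0.296, -0.0], [0.0, 0.001, -1.0]]
wrist_force: [1.2, -0.4, 0.1]
width: 25.8
[ 0.  -0.4 54.6] 25.77211121577314
[319.78817262 314.37371442]
[320.81974529 315.29548661]
```

View pics/w2.png

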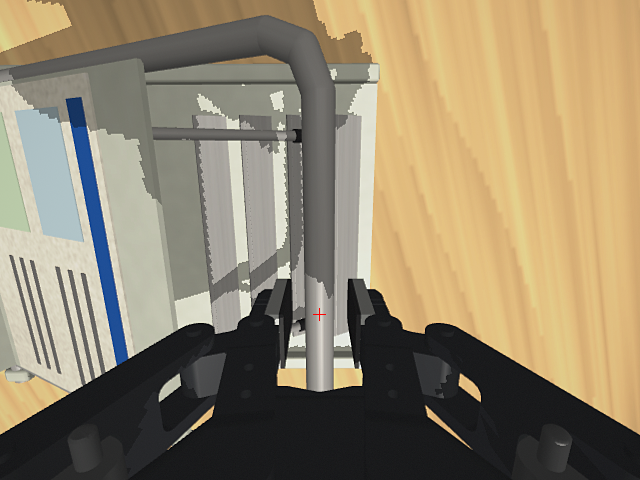

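The bar spans columns 305–334, between finger faces at 291 and 348, so it is centred within about 0.3 mm. Closing gently.

```bash
python3 -m crank '[[[0,0,0],0,0.78],[[0,0,0],0,0.82],[[0,0,0],0,0.85],[[0,0,0],0,0.88],[[0,0,0],0,1],[[0,0,0],0,1],[[0,0,0],0,1]]' 20; python3 - <<'E'
from h import *
p=np.load("p.npy"); s=monitor.observe()
print(s["tool_pos"],s["wrist_force"])
B=s["tool_pos"]+s["orientation"][:,2]*53.9
c,n=np.cos(p[2]),np.sin(p[2]); d=B-[p[0],p[1],0]; q=np.array([c*d[0]+n*d[1],-n*d[0]+c*d[1],d[2]])
a=np.arctan2(q[2]-28,q[0]+140); print("stand frame",q,"slope",a,"r",np.hypot(q[2]-28,q[0]+140))
prev=np.array(bar(a,0))
for t in np.r_[np.arange(.45,.9,.05),.84,.86,.88,.80,.78]: print(round(t,2),(np.array(bar(t,0))-prev).round(1)[[0,2]])
E
```

```text
time_s: 5.4
tool_pos: [652.6, 60.9, 205.3]
orientation: [[0.296, 0.955, 0.001], [0.955, -0.296, -0.0], [0.0, 0.001, -1.0]]
wrist_force: [1.5, 0.1, 3.8]
width: 11.2
[652.55126798  60.92382281 205.26868537] [1.53750882 0.05422011 3.79436642]
stand frame [1.17346155e+02 6.95301452e-03 1.51368711e+02] slope 0.44702262201152027 r 285.3890020039042
0.45 [-0.4  0.8]
0.5 [-6.9 13.4]
0.55 [-14.   25.8]
0.6 [-21.8  37.7]
0.65 [-30.1  49.3]
0.7 [-39.   60.4]
0.75 [-48.5  71.1]
0.8 [-58.4  81.2]
0.85 [-68.9  90.9]
0.84 [-66.8  89. ]
0.86 [-71.1  92.8]
0.88 [-75.4  96.5]
0.8 [-58.4  81.2]
0.78 [-54.4  77.2]
```

```bash
python3 -m crank '[[[0,-0.34,-0.67],0,1],[[0,-0.35,-0.67],0,1],[[0,-0.35,-0.63],0,1],[[0,-0.36,-0.61],0,1],[[0,-0.38,-0.6],0,1],[[0,-0.4,-0.59],0,1],[[0,-0.41,-0.585],0,1],[[0,-0.42,-0.575],0,1]]' && python3 -m crank '[[[0,-0.44,-0.56],0,1],[[0,-0.45,-0.55],0,1],[[0,-0.47,-0.54],0,1],[[0,-0.48,-0.53],0,1],[[0,-0.24,-0.255],0,1],[[0,-0.25,-0.25],0,1],[[0,-0.25,-0.25],0,1],[[0,0,0],0,1]]'
cat > st.py <<'E'
from h import *
p=np.load("p.npy"); s=monitor.observe()
B=s["tool_pos"]+s["orientation"][:,2]*53.9
c,n=np.cos(p[2]),np.sin(p[2]); d=B-[p[0],p[1],0]; q=np.array([c*d[0]+n*d[1],-n*d[0]+c*d[1],d[2]])
a=np.arctan2(q[2]-28,q[0]+140); F=s["wrist_force"]
print("t",s["time_s"],"bar in stand",q.round(1),"slope",a.round(4),"r",np.hypot(q[2]-28,q[0]+140).round(1),"F stand",np.round([c*F[0]+n*F[1],-n*F[0]+c*F[1],F[2]],1),"w",s["width"].round(1))
E
python3 st.py; python3 - <<'E'
from h import *
import cv2
out=[]
p=np.load("p.npy")
for n,c in(("scene",(240,250,380,360)),("wrist",None)):
    f=imaging.grab_frame(n); im=f["image"][:,:,::-1].copy()
    if c: im=im[c[1]:c[3],c[0]:c[2]]
    out.append(cv2.resize(im,(400,int(400*im.shape[0]/im.shape[1])),interpolation=cv2.INTER_CUBIC)[:300])
out=[cv2.copyMakeBorder(o,0,320-o.shape[0],0,0,cv2.BORDER_CONSTANT) for o in out]
cv2.imwrite("pics/l1.png",np.hstack(out))
E
```

```text
time_s: 6.2
tool_pos: [624.2, 69.5, 254.6]
orientation: [[0.296, 0.955, 0.003], [0.955, -0.296, -0.001], [0.0, 0.003, -1.0]]
wrist_force: [5.0, -0.7, -0.8]
width: 11.2
time_s: 7.0
tool_pos: [599.8, 77.0, 284.7]
orientation: [[0.296, 0.955, 0.004], [0.955, -0.296, -0.001], [0.0, 0.005, -1.0]]
wrist_force: [5.3, -3.0, 2.6]
width: 10.9Traceback (most recent call last):
  File "st.py", line 6, in <module>
    print("t",s["time_s"],"bar in stand",q.round(1),"slope",a.round(4),"r",np.hypot(q[2]-28,q[0]+140).round(1),"F stand",np.round([c*F[0]+n*F[1],-n*F[0]+c*F[1],F[2]],1),"w",s["width"].round(1))
                                                                                                                                                                             ^^^^^^^^^^^^^^^^
AttributeError: 'float' object has no attribute 'round'
```

View pics/l1.png

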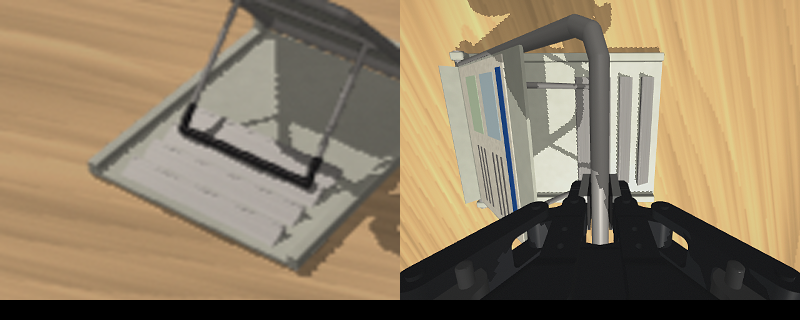

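```bash
sed -i 's/s\["width"\].round(1)/round(s["width"],1)/' st.py; python3 st.py
```

```text
t 7.1 bar in stand [ 62.5  -0.  230.6] slope 0.7854 r 286.5 F stand [ 6.4 -0.8  2.3] w 11.0
```

```bash
python3 -m crank '[[[0,-0.17,-0.185],0,1],[[0,-0.17,-0.185],0,1],[[0,-0.17,-0.185],0,1],[[0,-0.17,-0.185],0,1],[[0,0,0],0,1],[[0,0,0],0,1]]'; python3 st.py
```

```text
time_s: 7.7
tool_pos: [593.2, 79.0, 291.6]
orientation: [[0.296, 0.955, 0.003], [0.955, -0.296, -0.001], [-0.0, 0.003, -1.0]]
wrist_force: [4.8, -3.5, 2.8]
width: 11.3
t 7.7 bar in stand [ 55.4  -0.  237.7] slope 0.8205 r 286.6 F stand [ 5.6 -2.   2.8] w 11.3
```

```bash
python3 -m crank '[[[0,-0.19,-0.184],0,1],[[0,-0.19,-0.184],0,1],[[0,-0.19,-0.184],0,1],[[0,-0.19,-0.184],0,1],[[0,-0.19,-0.184],0,1],[[0,-0.19,-0.184],0,1],[[0,-0.19,-0.184],0,1],[[0,0,0],0,1]]'; python3 -m crank '[[[0,0,0],0,1],[[0,0,0],0,1]]'; python3 st.py; cat > look.py <<'E'
from h import *
import cv2,sys
p=np.load("p.npy"); out=[]
for n,c in(("scene",(250,260,370,350)),("side",(205,200,325,290))):
    f=imaging.grab_frame(n); im=f["image"][c[1]:c[3],c[0]:c[2],::-1]
    im=cv2.resize(im,(400,300),interpolation=cv2.INTER_CUBIC); k=400/120
    for x,z,col in((55,15,(0,0,255)),(60,10,(0,255,0)),(26,10,(255,0,0))):
        for y in(-80,80):
            u=(proj(f,S(p,[x,y,z]))-[c[0],c[1]])*k; cv2.circle(im,tuple(int(v) for v in u),3,col,1)
    out.append(im)
    for d in imaging.masks_of(f,"prop_foot")[:2]: print(n,d["conf"],d["rect"],d["mask"].sum())
cv2.imwrite(sys.argv[1],np.hstack(out))
E
python3 look.py pics/l2.png
```

```text
time_s: 8.5
tool_pos: [580.0, 83.1, 304.3]
orientation: [[0.296, 0.955, 0.001], [0.955, -0.296, -0.001], [-0.0, 0.002, -1.0]]
wrist_force: [3.9, -3.4, 2.0]
width: 11.0
time_s: 8.7
tool_pos: [580.1, 83.1, 304.1]
orientation: [[0.296, 0.955, 0.001], [0.955, -0.296, -0.001], [-0.0, 0.002, -1.0]]
wrist_force: [4.1, -3.3, 2.5]
width: 11.5
t 8.7 bar in stand [ 41.6  -0.  250.2] slope 0.8856 r 287.0 F stand [ 4.9 -2.   2.5] w 11.5
scene 0.48 [309.3, 283.0, 358.0, 309.4] 247
```

View pics/l2.png

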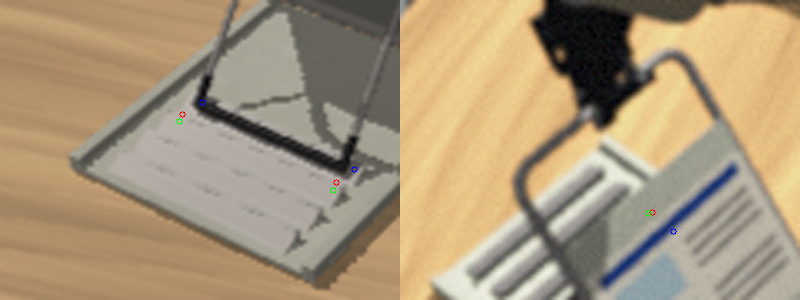

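The foot has moved past rung 3's position (red) towards rung 4 (blue). That matches the geometry of a foot that has dropped off rung 3 and rests low on rung 4's ramp. Lowering slowly.

```bash
python3 -m crank '[[[0,0.2,0.172],0,1],[[0,0.2,0.172],0,1],[[0,0.2,0.172],0,1],[[0,0.2,0.172],0,1],[[0,0.2,0.172],0,1],[[0,0.2,0.172],0,1],[[0,0,0],0,1]]'; python3 st.py;  python3 -m crank '[[[0,0.06,0.058],0,1],[[0,0.06,0.058],0,1],[[0,0.06,0.058],0,1],[[0,0,0],0,1]]'; python3 st.py
```

```text
time_s: 9.6
tool_pos: [591.8, 79.5, 293.5]
orientation: [[0.296, 0.955, 0.001], [0.955, -0.296, -0.0], [-0.0, 0.001, -1.0]]
wrist_force: [4.4, -3.5, 2.2]
width: 10.7
t 9.6 bar in stand [ 53.8   0.  239.6] slope 0.8292 r 286.9 F stand [ 5.2 -2.1  2.2] w 10.7
time_s: 10.0
tool_pos: [593.2, 79.1, 292.0]
orientation: [[0.296, 0.955, 0.001], [0.955, -0.296, -0.0], [-0.0, 0.001, -1.0]]
wrist_force: [3.6, -3.7, 3.2]
width: 11.3
t 10.0 bar in stand [ 55.3   0.  238.1] slope 0.8219 r 286.9 F stand [ 4.6 -2.4  3.2] w 11.3
```

```bash
for i in 1; do python3 -m crank '[[[0,0.06,0.058],0,1],[[0,0.06,0.058],0,1],[[0,0,0],0,1]]'>/dev/null; python3 st.py;  python3 -m crank '[[[0,0.06,0.058],0,1],[[0,0,0],0,1],[[0,0,0],0,1]]'>/dev/null; python3 st.py; done
```

```text
t 10.3 bar in stand [ 56.4   0.  237. ] slope 0.8163 r 286.8 F stand [ 4.3 -2.6  3.1] w 11.5
t 10.6 bar in stand [ 57.1   0.  236.4] slope 0.8132 r 286.8 F stand [ 5.4 -2.6  3.8] w 11.2
```

```bash
python3 -m crank '[[[0,0.06,0.058],0,1],[[0,0,0],0,1],[[0,0,0],0,1]]'>/dev/null; python3 st.py;  python3 -m crank '[[[0,0.06,0.058],0,1],[[0,0,0],0,1],[[0,0,0],0,1]]'>/dev/null; python3 st.py; python3 -m crank '[[[0,0.06,0.058],0,1],[[0,0,0],0,1],[[0,0,0],0,1]]'>/dev/null; python3 st.py
```

```text
t 10.9 bar in stand [ 57.7   0.  235.8] slope 0.8103 r 286.8 F stand [ 5.6 -1.9  3.5] w 11.0
t 11.2 bar in stand [ 58.3   0.  235.2] slope 0.8074 r 286.8 F stand [ 4.7 -2.8  3.7] w 11.1
t 11.5 bar in stand [ 58.9   0.  234.6] slope 0.8044 r 286.8 F stand [ 5.5 -3.   4.2] w 10.8
```

```bash
python3 -m crank '[[[0,0.06,0.058],0,1],[[0,0,0],0,1],[[0,0,0],0,1]]'>/dev/null; python3 st.py;  python3 -m crank '[[[0,0.06,0.058],0,1],[[0,0,0],0,1],[[0,0,0],0,1]]'>/dev/null; python3 st.py; python3 -m crank '[[[0,0.06,0.058],0,1],[[0,0,0],0,1],[[0,0,0],0,1]]'>/dev/null; python3 st.py
```

```text
t 11.8 bar in stand [ 59.5   0.  234. ] slope 0.8014 r 286.7 F stand [ 5.2 -2.6  3.6] w 11.1
t 12.1 bar in stand [ 60.1   0.  233.4] slope 0.7986 r 286.8 F stand [ 5.4 -2.5  3.1] w 10.8
t 12.4 bar in stand [ 60.4   0.  233.1] slope 0.7971 r 286.7 F stand [ 2.2 -3.6  6. ] w 11.4
```

The prop took the weight at slope ≈0.798, where the tangential force jumped by about 4 N. Leaning in small downward steps.

```bash
python3 -m crank '[[[0,0,0.03],0,1],[[0,0,0],0,1],[[0,0,0],0,1]]'>/dev/null; python3 st.py;  python3 -m crank '[[[0,0,0.03],0,1],[[0,0,0],0,1],[[0,0,0],0,1]]'>/dev/null; python3 st.py
```

```text
t 12.7 bar in stand [ 60.4   0.  233.1] slope 0.7969 r 286.8 F stand [ 3.1 -2.4  7.8] w 11.1
t 13.0 bar in stand [ 60.4   0.  233. ] slope 0.7967 r 286.7 F stand [ 2.2 -2.5  8.1] w 11.2
```

```bash
python3 -m crank '[[[0,0.02,0.02],0,1],[[0,0,0],0,1],[[0,0,0],0,1]]'>/dev/null; python3 st.py;  python3 -m crank '[[[0,0.02,0.01],0,1],[[0,0,0],0,1],[[0,0,0],0,1]]'>/dev/null; python3 st.py; python3 look.py pics/l3.png
```

```text
t 13.3 bar in stand [6.05e+01 1.00e-01 2.33e+02] slope 0.7964 r 286.7 F stand [ 0.7 -3.7 10.5] w 11.0
t 13.6 bar in stand [6.05e+01 1.00e-01 2.33e+02] slope 0.7964 r 286.7 F stand [ 0.2 -4.2 10.6] w 10.9
scene 0.47 [306.4, 289.3, 352.7, 313.1] 42
side 0.18 [156.9, 340.8, 248.9, 443.4] 4805
```

View pics/l3.png

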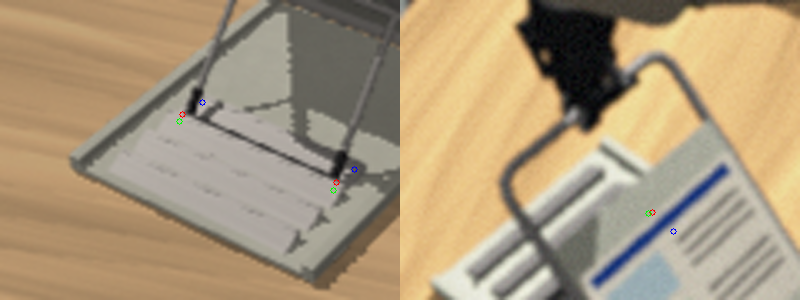

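```bash
cat > wl.py <<'E'
from h import *
import cv2,sys
p=np.load("p.npy"); f=imaging.grab_frame("wrist"); im=f["image"][:,:,::-1].copy()
P=lambda q: proj(f,S(p,q))
for x in(26,60,94,128): print("face top",x,P([x,90,22]).round(1),P([x,-90,22]).round(1))
for x in(55,52,49): print("foot",x,P([x,80,15]).round(1),P([x,60,15]).round(1),P([x,-80,15]).round(1))
c=P([55,40,15]).astype(int); x0=max(c[0]-100,0); y0=max(c[1]-110,0)
cr=im[y0:y0+150,x0:x0+200]; print("crop",x0,y0); cr=cv2.resize(cr,None,fx=4,fy=4,interpolation=cv2.INTER_CUBIC)
for q,col in(([55,80,15],(0,0,255)),([55,40,15],(0,0,255)),([60,90,22],(0,255,0)),([26,90,22],(255,0,0)),([128,90,22],(255,0,255))):
    u=(P(q)-[x0,y0])*4; cv2.circle(cr,tuple(int(v) for v in u),4,col,1)
cv2.imwrite(sys.argv[1],cr)
E
python3 wl.py pics/w3.png
```

```text
face top 26 [283.4 122.6] [288.6 296.4]
face top 60 [319.2 122.4] [319.7 296.3]
face top 94 [354.9 122.3] [350.7 296.2]
face top 128 [390.6 122.2] [381.8 296.1]
foot 55 [314.1 133.8] [314.2 154.8] [315.1 285.3]
foot 52 [311.  133.8] [311.2 154.8] [312.4 285.3]
foot 49 [308.  133.8] [308.2 154.9] [309.7 285.3]
crop 214 65
```

View pics/w3.png

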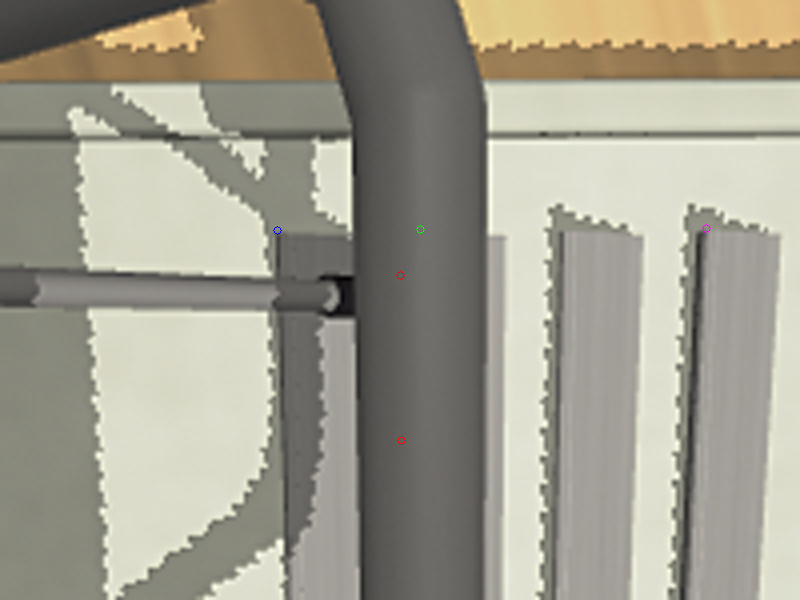

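The rungs still match their predicted places, so the stand has not shifted. The bar hides the foot in this view. The slope, the prop length inferred from rung 1 and the scene mask (42 px, against 47 px when seated at the start) all agree with a foot at x≈54–55. One small extra nudge, then release.

```bash
python3 -m crank '[[[0,0.005,0.02],0,1],[[0,0,0],0,1],[[0,0,0],0,1],[[0,0,0],0,1],[[0,0,0],0,1]]'>/dev/null; python3 st.py; python3 -m crank '[[[0,-0.01,-0.015],0,1],[[0,-0.01,-0.015],0,1],[[0,-0.01,-0.015],0,1],[[0,0,0],0,1],[[0,0,0],0,1]]'>/dev/null; python3 st.py
```

```text
t 14.35 bar in stand [6.060e+01 1.000e-01 2.329e+02] slope 0.7962 r 286.7 F stand [-0.2 -3.7 11.6] w 11.1
t 14.85 bar in stand [ 60.5   0.  233. ] slope 0.7966 r 286.7 F stand [ 1.2 -2.1  9. ] w 11.1
```

```bash
python3 -m crank '[[[0,-0.01,-0.015],0,1],[[0,-0.01,-0.015],0,1],[[0,0,0],0,0.85],[[0,0,0],0,0.8],[[0,0,0],0,0.7],[[0,0,0],0,0.55],[[0,0,0],0,0.55],[[0,0,0],0,0.55]]'; python3 st.py; python3 -m crank '[[[0,0,-0.5],0,0.55],[[0,0,-1],0,0.55],[[0,0,-2],0,0.55],[[0,0,-2],0,0.55],[[0,0,-2],0,0.55],[[0,0,-2],0,0.55],[[0,0,0],0,0.55],[[0,0,0],0,0.55]]'; python3 wl.py pics/w4.png; python3 - <<'E'
from h import *
import cv2
p=np.load("p.npy")
for n in("scene",):
    f=imaging.grab_frame(n); 
    for d in imaging.masks_of(f,"prop_foot")[:2]: print(n,d["conf"],d["rect"],d["mask"].sum())
E
```

```text
time_s: 15.65
tool_pos: [598.0, 77.9, 286.1]
orientation: [[0.296, 0.955, -0.0], [0.955, -0.296, 0.0], [-0.0, -0.0, -1.0]]
wrist_force: [-0.1, 1.0, -0.1]
width: 38.6
t 15.65 bar in stand [ 60.1   0.3 232.2] slope 0.7954 r 285.9 F stand [-0.4  1.  -0.1] w 38.6
time_s: 16.45
tool_pos: [597.9, 77.8, 381.1]
orientation: [[0.296, 0.955, 0.0], [0.955, -0.296, 0.0], [0.0, 0.0, -1.0]]
wrist_force: [0.3, -0.5, -0.5]
width: 38.4
face top 26 [291.9 128.5] [295.2 266.9]
face top 60 [319.6 128.4] [320.  266.9]
face top 94 [347.4 128.4] [344.8 266.8]
face top 128 [375.1 128.3] [369.7 266.7]
foot 55 [315.7 137.2] [315.8 153.6] [316.4 258.3]
foot 52 [313.3 137.2] [313.4 153.6] [314.2 258.3]
foot 49 [310.9 137.2] [311.  153.7] [312.  258.3]
crop 215 59
scene 0.67 [304.6, 286.0, 353.3, 313.0] 93
```

View pics/w4.png

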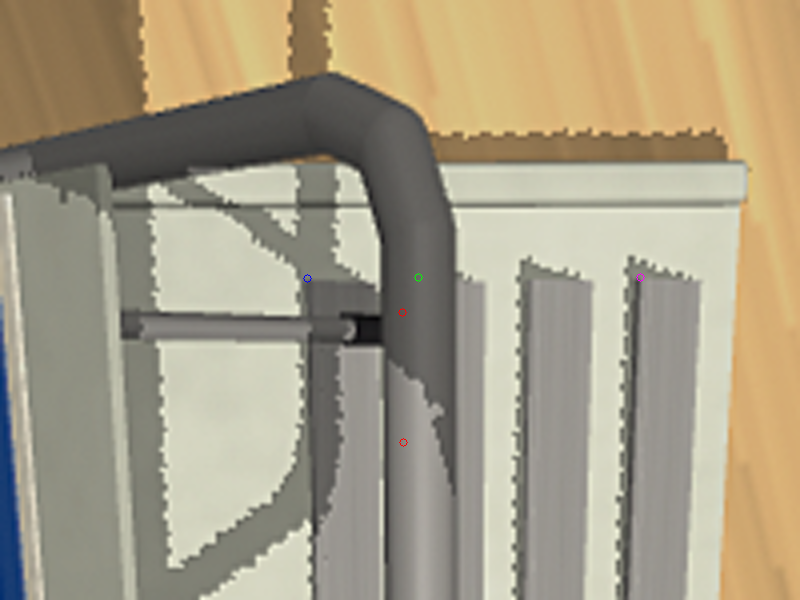

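The view shows the bar standing free and the rungs in their predicted places. No part of the crossbar shows left of the bar's edge (column 385), which puts the foot axis at x ≳ 54 mm, i.e. bedded on rung 3 (55 mm). Handing in.

```bash
python3 -c "
from station import workorder; print(workorder.close_job())"
```

```text
the job is handed in; nothing more can be done
None
```

The board now stands on the third rung from the back, and I have handed the job in. The arm finished clear above the stand at about 16.5 s.

**What I did:**
- I gripped the top bar at its middle and raised the board to a slope of about 0.886, so the foot dropped off rung 3 but stayed short of rung 4.
- I lowered it in steps of under 1 mm until the prop took the weight at about 0.798.
- I leaned on the bar with 10.5–11.6 N straight down for about a second, eased off, opened the gripper and rose clear.

**What the last checks showed:**
- **Release:** the wrist force was about zero after letting go, and the board stayed up.
- **Stand:** the rungs were still where I predicted them, so the stand did not slide.
- **Foot position:** it was not seen directly, because the bar and the rung hid most of it. Its hidden edge in the wrist picture and the slope both put it at about 54–55 mm, against 55 mm when seated.

**What disagreed:**
- The bar measured 1–2 mm farther from the hinge line than the given 285 mm, and a steady pull of about 5 N showed at the wrist while gripped. I put both down to small errors in the pose I measured.
- The network marked more of the foot after release (93 pixels) than at the start on rung 1 (47 pixels) or during the push (42). I trusted the geometry over that count.

I did not look again at the glove box, basket, cups or bottle, but the arm's path stayed well clear of them.

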